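# Grade two spacer plates in the stepped gauge rack

## Robot

A 7-joint arm with a two-finger parallel gripper is mounted at the origin on a cart in front of the work surface, level with it; the furniture and walls round the work are solid. World frame = base frame: x ahead of the robot, y to its left, z up, the work surface at z = 0. Lengths are in m, angles in degrees, forces in N, time in s.
With the tool pointing down it reaches from about 0.35 to 0.9 m from the base axis. Payload 8.1 kg.
Tool frame: the origin (TCP) lies midway between the tips of the shut fingers; the grasp point (between the pads) lies 19 mm behind it; y points along the fingers, x is the direction in which the jaws open and shut, and the axes are right-handed (so a half turn about y gives the same grasp; the last joint's range is limited). The gripper opens to 92 mm and grips with 3 to 60 N. Pads are 19 mm wide; open, the fingers measure 130 mm over their backs; the gripper's body (75 mm by 190 mm) begins 47 mm behind the grasp point.
Start: joints at [-71.654, 24.895, 1.432, 90.138, -0.665, 64.973, -4.303], TCP at [0.256, 0.57, 0.227] pointing down, gripper open.
Joint ranges: [-149.89, 149.89], [-25.12, 119.58], [-72.63, 75.52], [4.76, 147.25], [-75.54, 255.54], [6.69, 114.76], [-157.13, 157.13]. Speed limits (degrees/s): [127.2, 127.2, 172.46, 172.46, 180, 180, 180].

## Interface

Orientations are given as [roll, pitch, yaw] about the fixed x, y, z axes, in that order (R = Rz(yaw) Ry(pitch) Rx(roll)).
In Python, from cell import status, cams, hand_in gives the robot as it stands.
- The arm moves only by the tool play_rows, never from a script. Its argument "motion" is a list of rows, each an object of numbers: "x", "y", "z": the shift along the tool's x, y, z as a fraction of full scale; "rx", "ry", "rz": the turn, a rotation vector about the tool's x, y, z as a fraction of full scale. A call has 1 to 10 rows; each row is the pose to reach, as a shift and turn from the pose commanded when the call began, along the tool's axes at that moment; what a row does not reach only later rows make up. Full scale, the value 1, is 0.2 m for a shift and 90 degrees for a turn. A row lasts 1/12 s, in which the tool goes at most 41.7 mm and 7.16 degrees, less where a joint would pass 70% of its speed; a pose out of reach is approached as far as the arm can. A call with a number of a shift or a turn outside -1 to 1 is refused whole. A call with a gripper value outside its range is refused whole. "hand" is the closure, from 0 (fully open) to 1 (shut), set as the call begins (left out, the last holds). The fingers move at their own pace and stop on an object; the grip force is fixed at half the most. Time passes only in rows, so rows that repeat a pose let the fingers close. It gives the time, the measured TCP pose, the force and the opening at its end, in the units of the state.
- status.read_state(): the state, without advancing time (a new reading comes with each control period).
- cams.read_camera(name): name is "scene" or "top"; returns the picture (480x640x3 uint8, red, green, blue); there is no depth.
- cams.calibration(name): a dict with "vertical_fov" (degrees; the focal length in pixels is half the picture's height over the tangent of half this angle, whatever the lens; pixels are square), "cx", "cy" (the principal point, pixels), "world_from_camera" (4x4, takes a point from camera to world coordinates). Camera axes: x right, y down, z forward; pixel columns grow to the right and rows downward; lengths in m; the calibration is good to about 2 mm. A picture is of the moment at which its call begins. calibration takes no time and is no camera call.
- hand_in(): hands the job in, once; it reports no verdict.
Trained networks look in the newest picture that a camera, given by its name, has taken for a name from the list of things; names that differ only in an ending like _2 or _b are one class to them, and where a whole thing is asked for, a point or a joint stands for the part that bears it (a point fixed in the world has none). Each returns a list of dicts, best first, with "p" (0 to 1); they miss things now and then, are a little off and sometimes report something else, mostly with a low value. They report only what shows in the picture. A call takes as long as a camera call.
- cams.cut_out(camera, label): "mask" (480x640 bool, what is visible of it) and "rect" ([left, top, right, bottom] in pixels, round what is visible of it).
- cams.place_of(camera, label): "centre" ([row, column] in pixels: a listed point, or the origin of a listed thing).
The state is a dict: "time_s": time; "q": joint angles; "qd": joint speeds; "joint_efforts": joint torques, N m; "position": TCP position; "tool_rot": TCP orientation; "contact_force": force on the tool from outside, world axes, zero at the start; "wrist_torque": the same for the moment, N m; "opening": finger opening in m.
Only numpy, scipy, OpenCV 4.12 (cv2) and the standard library are available. Lean on these libraries where they do the work, as an engineer would, in place of code of your own. Each camera call takes 0.05 s, during which the arm holds its last target. There are 200 camera calls.

## Task

Stand the two loose metal spacer plates upright in the wooden gauge rack, each in a slot of its own and square over the rack, and lower each gently in the gripper, without letting it drop, until it is fully home at its thickness: the thick one on the step half-way down, the thin one through the narrow part onto the slot's floor. The slotted block may be locked some way off the middle of its base, so feel for the slots and do not force the plates. Leave both standing there, and do not disturb the tape measure, pencil and offcut block beside the work.

Things in the scene. Friction and masses are not known exactly. Their poses are not given: they have to be found in the camera images.
- rack: Plywood base of the gauge rack, 84 x 226 x 12 mm, fixed to the bench; origin at the centre of its underside, y along the row of slots. On it a wooden slotted block 66 (x) x 163.5 (y) x 54 mm, its top 66 mm above this origin. Three identical slots run through it along x, open at top and ends, 52 mm apart in y, the middle one at the block's centre. See rack_mid
- rack_mid (a point): point over the base's middle (axes as the rack's), 66 mm above its origin, level with the block's top. Down to 22 mm below it each slot is 19.5 mm wide, then a step, then 13.5 mm wide, centred, to the slot floor 42 mm below it. Block centred on the base in x; along y it is locked, rigidly, at an unmeasured offset of up to 13 mm either way, shared by all slots
- plate_thin_center (a point): centre of the thin aluminium plate, 62 (x, long) x 12 (y, thickness) x 84 mm (z, height), 0.13 to 0.25 kg, standing on edge on the bench; fully home on the slot's floor its centre is 66 mm above the rack's origin and it stands 42 mm out of the block. Small dark hole at one top corner
- plate_thick_center (a point): centre of the thick aluminium plate, 62 (x, long) x 18 (y, thickness) x 84 mm (z, height), 0.2 to 0.36 kg, standing on edge on the bench; fully home on the step its centre is 86 mm above the rack's origin and it stands 62 mm out of the block. Small dark hole at one top corner
- tape_measure: yellow tape measure, 34 x 96 x 63 mm, near the front edge of the bench; origin at the centre of its underside. Bystander
- pencil: flat red carpenter's pencil, 13 x 169 x 8 mm, lying between the plates; origin at the centre of its underside. Bystander
- offcut_cube: plain wooden offcut, 48 x 50 x 46 mm, standing beyond the plates; origin at the centre of its underside. Bystander
- mitre_saw: fixed mitre saw on the bench between the plates and the rack; origin at the centre of its foot on the bench. Its base, 62 mm high, and the upright fence along world x on it, 153 mm high, reach 320 mm from the origin towards the robot. Its rails and raised blade overhang the bench from 184 mm up, from 60 mm nearer the robot than the origin onwards

How it is judged (in metres and radians):
At the end, for the whole second after the job is handed in: Both plates stand upright (within 0.12 rad) and still in slots of the rack, along the slot within 20 mm of the rack's middle; the thick one home on the step (centre within 3 mm of 86 mm over the rack's origin), the thin one home on the slot floor (within 3 mm of 66 mm) (z of plate_thin_center in the frame of rack below 0.069 m and z of plate_thick_center in the frame of rack below 0.089 m and y of plate_thin_center in the frame of rack between -0.0705 and 0.0705 m and y of plate_thick_center in the frame of rack between -0.0705 and 0.0705 m and x of plate_thin_center in the frame of rack between -0.02 and 0.02 m and x of plate_thick_center in the frame of rack between -0.02 and 0.02 m and angle between each of plate_thin_center, plate_thick_center's own z axis and vertical below 0.12 rad and linear speed of each of plate_thin, plate_thick below 0.02 m/s); the robot touches nothing.
It fails at once if the thin plate is forced or dropped against the rack (over 60 N) (contact force between plate_thin and rack above 60 N).
It fails at once if the thick plate is forced or dropped against the rack (over 60 N) (contact force between plate_thick and rack above 60 N).
It fails at once if the robot presses on the rack itself (over 60 N) (contact force between the fingers and rack above 60 N).
It fails at once if the wooden offcut, tape measure or pencil is moved over 30 mm (distance of any of offcut_cube, tape_measure, pencil from where it was at the start of the episode above 0.03 m).
It fails at once if a plate is let drop (moves at over 0.25 m/s while not touched by the fingers) ((linear speed of plate_thin above 0.25 m/s and contact force between the fingers and plate_thin below 0.3 N) or (linear speed of plate_thick above 0.25 m/s and contact force between the fingers and plate_thick below 0.3 N)).
It also fails if it takes over 72 s, if anything falls off the work surface, if the arm or the gripper's body presses on something with over 40 N, if the wrist force passes 120 N, or if a joint passes its speed limit or range.

## Working session

There is one attempt and no reset: what is moved stays moved. The work goes in short steps, Python scripts to look and compute and a tool call to move; the robot and the scene stay as the last step left them, time stands still between calls to the robot, and variables do not carry over. Pictures are saved under pics/ and viewed, about 8 in all and at most 12, crops included, and the job is handed in when it is done.

Besides the shell and the picture viewer there is one more tool, called by a JSON object that holds its "api" and its "payload". play_rows: Moves the arm, as the interface text tells. Its arguments: {"type":"object","properties":{"motion":{"type":"array"},"hand":{"type":"number"}},"required":["motion"]}

```bash
ls; mkdir -p pics; python3 - <<'E'
from cell import status, cams
import cv2
print(status.read_state())
for c in ("scene","top"):
    im=cams.read_camera(c); cv2.imwrite(f"pics/{c}0.png",im[:,:,::-1])
    k=cams.calibration(c); print(c,k)
    for l in ["rack","rack_mid","plate_thin_center","plate_thick_center","tape_measure","pencil","offcut_cube","mitre_saw"]:
        r=cams.place_of(c,l); print(l,[(round(d['p'],2),[round(float(v),1) for v in d['centre']]) for d in r[:2]])
E
```

```text
pics
{'time_s': 0.0, 'q': array([-71.65495311,  24.9359362 ,   1.43372106,  90.19098438,
        -0.66551418,  64.97301236,  -4.30407823]), 'qd': array([-0.00289057,  0.00402852,  0.02666787, -0.01458908,  0.00725808,
        0.0278452 , -0.03814602]), 'joint_efforts': array([-4.93727657e-04, -6.67837715e+01,  9.84429494e-01, -3.14462435e+01,
       -6.06928929e-02,  4.28438641e-02,  2.60719889e-04]), 'position': array([0.256296  , 0.56945477, 0.22593843]), 'tool_rot': array([-90.0087046 ,   0.09118434,  65.76823247]), 'contact_force': array([-0.10758934,  0.19667715, -0.9827256 ]), 'wrist_torque': array([-0.00080919, -0.02304647,  0.01117103]), 'opening': 0.09212019162550177}
scene {'vertical_fov': 53.2123677626327, 'cx': 316.29196615515764, 'cy': 240.77600756296334, 'world_from_camera': array([[ 0.43201911, -0.71182969,  0.55376708,  0.02097633],
       [-0.9017914 , -0.34877425,  0.25520341, -0.24492007],
       [ 0.01147833, -0.60963515, -0.79259904,  0.8106874 ],
       [ 0.        ,  0.        ,  0.        ,  1.        ]])}
rack [(0.62, [240.1, 182.1])]
rack_mid [(0.74, [216.5, 178.4])]
plate_thin_center [(0.87, [324.0, 382.2])]
plate_thick_center []
tape_measure [(0.93, [309.8, 241.7]), (0.29, [240.6, 184.7])]
pencil [(0.81, [314.7, 401.8])]
offcut_cube []
mitre_saw []
top {'vertical_fov': 56.57241362537481, 'cx': 319.940734321871, 'cy': 245.0311941019457, 'world_from_camera': array([[-0.01725444, -0.99823801,  0.05677292,  0.5205284 ],
       [-0.99978258,  0.01656055, -0.01267009,  0.01998283],
       [ 0.01170758, -0.05697919, -0.99830672,  0.92449327],
       [ 0.        ,  0.        ,  0.        ,  1.        ]])}
rack [(0.92, [296.0, 196.1])]
rack_mid []
plate_thin_center [(0.97, [315.0, 421.1])]
plate_thick_center [(0.57, [240.5, 428.7])]
tape_measure [(0.73, [237.9, 429.6]), (0.6, [341.2, 293.3])]
pencil [(0.65, [277.4, 430.5])]
offcut_cube [(0.69, [180.4, 419.4])]
mitre_saw []
```

View pics/scene0.png

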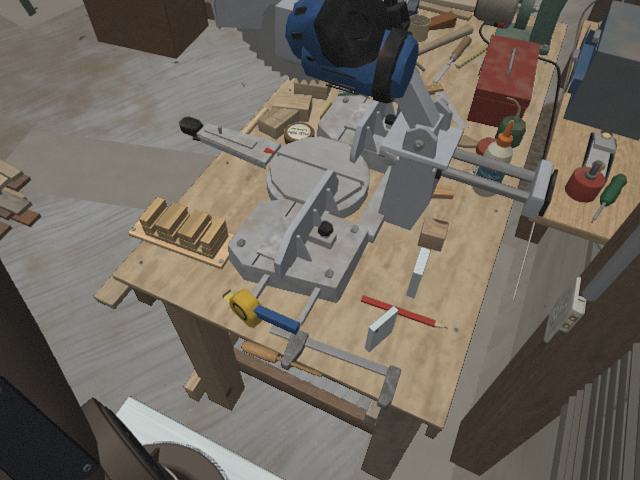

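View pics/top0.png

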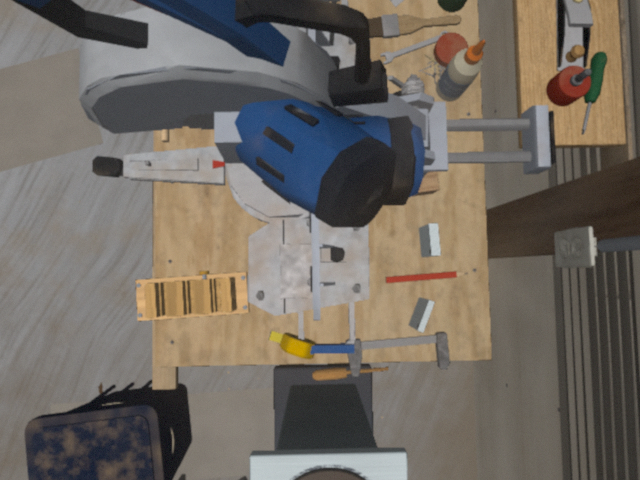

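The top view shows the rack at about (193,297), the thin plate at (422,315), the thick plate at (429,240) with the pencil between them at (422,277), the tape at (295,345) and the fence from (312,180) to (312,318). I need enlarged crops for orientation and edges.

```bash
cat > h.py <<'E'
from cell import status, cams
import numpy as np, cv2
def proj(c,P):
    k=cams.calibration(c); f=240/np.tan(np.radians(k['vertical_fov']/2)); T=np.linalg.inv(k['world_from_camera'])
    p=np.atleast_2d(P)@T[:3,:3].T+T[:3,3]; return np.c_[k['cx']+f*p[:,0]/p[:,2],k['cy']+f*p[:,1]/p[:,2]]
def back(c,uv,z):
    k=cams.calibration(c); f=240/np.tan(np.radians(k['vertical_fov']/2)); W=k['world_from_camera']
    uv=np.atleast_2d(uv); d=np.c_[(uv[:,0]-k['cx'])/f,(uv[:,1]-k['cy'])/f,np.ones(len(uv))]@W[:3,:3].T
    return W[:3,3]+d*((z-W[2,3])/d[:,2:])
def box(cx,cy,yaw,sx,sy,z0,z1):
    c,s=np.cos(np.radians(yaw)),np.sin(np.radians(yaw))
    xy=np.array([[a*sx/2,b*sy/2] for a,b in((1,1),(1,-1),(-1,-1),(-1,1))])@np.array([[c,s],[-s,c]])+[cx,cy]
    return np.r_[np.c_[xy,[z0]*4],np.c_[xy,[z1]*4]]
def tile(c,boxes,name,im=None):
    """boxes: list of rect (l,t,w,h,scale)"""
    im=cams.read_camera(c) if im is None else im
    out=[cv2.resize(im[t:t+h,l:l+w],None,fx=s,fy=s,interpolation=cv2.INTER_CUBIC) for l,t,w,h,s in boxes]
    W=sum(o.shape[1] for o in out);H=max(o.shape[0] for o in out);M=np.zeros((H,W,3),np.uint8);x=0
    for o in out: M[:o.shape[0],x:x+o.shape[1]]=o;x+=o.shape[1]
    cv2.imwrite(name,M[:,:,::-1])
E
python3 - <<'E'
from h import *
im=cams.read_camera('top')
tile('top',[(400,215,50,125,4),(130,260,125,70,4)],'pics/a.png',im)
res={}
for c in('top','scene'):
    im=cams.read_camera(c)
    for l in["plate_thin_center","plate_thick_center","rack"]:
        for d in cams.cut_out(c,l)[:2]:
            print(c,l,round(d['p'],2),np.round(d['rect'],1),d['mask'].sum(), cv2.minAreaRect(np.argwhere(d['mask'])[:,::-1].astype(np.float32)))
            np.save(f'm_{c}_{l}_{round(d["p"],2)}.npy',d['mask'])
E
```

```text
top plate_thin_center 0.79 [410.5 296.8 433.  331.9] 514 ((420.6544494628906, 314.3445739746094), (17.043277740478516, 32.30657958984375), 20.85445785522461)
top plate_thin_center 0.18 [138.5 268.8 247.  323.3] 4633 ((190.9300537109375, 295.1256103515625), (44.497833251953125, 113.31796264648438), 85.42607879638672)
top plate_thick_center 0.85 [418.5 224.4 439.1 254.7] 577 ((428.32794189453125, 240.05860900878906), (32.20976257324219, 18.626731872558594), 87.1375961303711)
top rack 0.85 [135.5 272.2 250.6 320.4] 4647 ((191.21923828125, 294.4961853027344), (45.1475944519043, 112.26084899902344), 85.8150863647461)
scene plate_thin_center 0.85 [367.9 301.3 399.9 351.7] 708 ((380.50006103515625, 328.0000305175781), (19.091880798339844, 50.20458221435547), 45.0)
scene plate_thick_center 0.92 [403.2 249.2 430.1 296.1] 548 ((417.6982727050781, 272.2193603515625), (11.845420837402344, 51.86500930786133), 19.29004669189453)
scene plate_thick_center 0.19 [359.5 296.4 445.6 327.7] 591 ((403.1153564453125, 312.576904296875), (88.59099578857422, 9.08108139038086), 19.653825759887695)
scene rack 0.72 [130.4 200.5 231.9 271.7] 4189 ((183.78550720214844, 230.22134399414062), (101.64901733398438, 48.57120132446289), 20.136302947998047)
```

View pics/a.png

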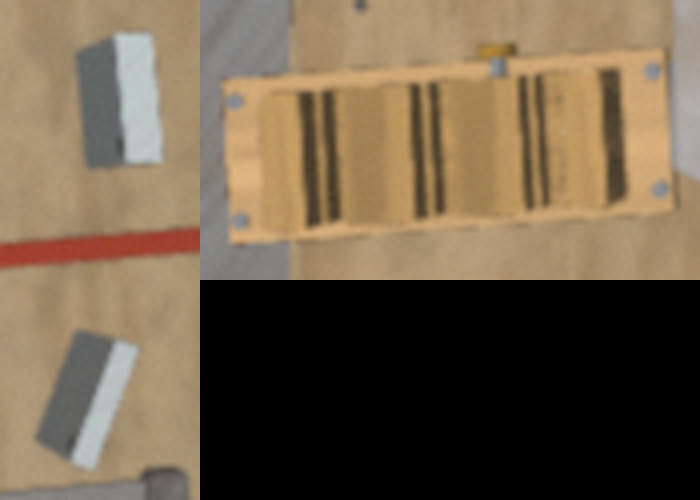

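```bash
python3 - <<'E'
from h import *
from scipy.optimize import minimize, least_squares
import glob
k=cams.calibration('top')
def fit(name,sx,sy,x0,cs=('top','scene')):
    ms={c:np.load(sorted(glob.glob(f'm_{c}_{name}_*.npy'))[-1]) for c in cs}
    def cost(p,full=False):
        r=[]
        for c,m in ms.items():
            h=cv2.convexHull(np.float32(proj(c,box(*p[:2],p[2]*100,sx,sy,0,.084))))
            im=np.zeros((480*4,640*4),np.uint8); cv2.fillConvexPoly(im,np.int32(np.round((h+.5)*4)),1)
            a=cv2.resize(im.astype(np.float32),(640,480),interpolation=cv2.INTER_AREA)
            r.append(np.minimum(a,m).sum()/np.maximum(a,m).sum())
        return r if full else -sum(r)
    b=min((minimize(cost,[x0[0],x0[1],y/100],method='Nelder-Mead',options=dict(initial_simplex=np.array([[x0[0],x0[1],y/100]]*4)+np.vstack([np.zeros(3),np.diag([.015,.015,.12])]),xatol=1e-4)) for y in x0[2]),key=lambda r:r.fun)
    print(name,np.round(b.x*[1,1,100],4),np.round(cost(b.x,True),3)); return b.x
for n,sy,uv in(("plate_thin_center",.012,(424,317)),("plate_thick_center",.018,(430,240))):
    g=back('top',uv,.05)[0]; fit(n,.062,sy,[g[0],g[1],(-30,-10,10,30)])
# top-face edges from crop (px/4 offsets)
cr=lambda a,x0,y0,ox=0:np.array([[(x-ox)/4-.375+x0,y/4-.375+y0] for x,y in a])
for n,q in(("thick top",[(113,36),(150,32),(162,160),(124,164)]),("thin top",[(113,340),(138,347),(92,470),(71,458)])):
    P=back('top',cr(q,400,215),.084); print(n,np.round(P[:,:2],4).tolist(),P.mean(0).round(4))
P=back('top',cr([(222,80),(668,50),(672,210),(232,243)],130,260,200),.012)
print('base',P.round(4).tolist(),P.mean(0).round(4),[np.linalg.norm(P[i]-P[i-1]).round(4) for i in range(4)])
u=P[0]-P[1];v=P[3]-P[2]; yaw=np.degrees(np.arctan2(*( (u+v)[[0,1]]*[-1,1]))); print('yaw',yaw,[np.degrees(np.arctan2(-w[0],w[1])) for w in(u,v)])
C=P.mean(0); 
# rectify at z=.066, rack frame y from -.1 to .1, 0.5mm
im=np.mean([cams.read_camera('top').astype(float) for _ in range(4)],0).mean(2)
yr=np.radians(yaw); ex=np.array([np.cos(yr),np.sin(yr),0]); ey=np.array([-np.sin(yr),np.cos(yr),0])
ys=np.arange(-.1,.1,.001); xs=np.arange(-.022,.0221,.002)
G=np.array([[*(C+ex*x+ey*y)[:2],.066] for x in xs for y in ys]); uv=proj('top',G).astype(np.float32)
V=cv2.remap(im.astype(np.float32),uv[:,0].reshape(len(xs),-1),uv[:,1].reshape(len(xs),-1),cv2.INTER_CUBIC)
pr=V.mean(0)
for i in range(0,200,20): print(int(round(ys[i]*1000)),pr[i:i+20].astype(int).tolist())
E
```

```text
plate_thin_center [  0.4307  -0.1853 -21.215 ] [0.905 0.924]
plate_thick_center [ 0.5753 -0.2063  1.6641] [0.886 0.897]
thick top [[0.6056, -0.1963], [0.6072, -0.2139], [0.5464, -0.2177], [0.5448, -0.1996]] [ 0.576  -0.2069  0.084 ]
thin top [[0.4622, -0.1918], [0.4587, -0.2035], [0.4019, -0.1801], [0.4076, -0.1704]] [ 0.4326 -0.1864  0.084 ]
base [[0.5083, 0.3849, 0.012], [0.5196, 0.1588, 0.012], [0.4386, 0.1574, 0.012], [0.4261, 0.3793, 0.012]] [0.4731 0.2701 0.012 ] [np.float64(0.0824), np.float64(0.2264), np.float64(0.081), np.float64(0.2223)]
yaw 3.0380160528603475 [np.float64(2.8594854198683834), np.float64(3.21982821435298)]
-100 [156, 140, 116, 89, 71, 65, 64, 63, 64, 67, 80, 101, 124, 141, 151, 152, 152, 151, 149, 146]
-80 [144, 143, 144, 145, 146, 147, 147, 147, 146, 144, 141, 137, 135, 136, 138, 139, 137, 131, 118, 98]
-60 [79, 74, 86, 107, 123, 124, 110, 87, 70, 69, 86, 109, 130, 142, 146, 144, 143, 144, 144, 143]
-40 [142, 141, 138, 135, 131, 128, 127, 126, 126, 125, 125, 125, 125, 125, 125, 124, 124, 124, 125, 127]
-20 [129, 131, 133, 135, 137, 139, 137, 129, 113, 91, 72, 64, 72, 93, 114, 126, 122, 104, 81, 65]
0 [60, 68, 86, 110, 131, 143, 146, 144, 143, 143, 143, 143, 143, 141, 138, 134, 131, 128, 126, 125]
20 [125, 125, 125, 125, 125, 125, 124, 124, 124, 124, 125, 127, 129, 131, 135, 137, 134, 124, 106, 85]
40 [68, 61, 62, 73, 93, 112, 120, 114, 95, 75, 63, 59, 60, 68, 87, 110, 131, 145, 150, 152]
60 [151, 150, 147, 145, 143, 143, 144, 145, 146, 146, 146, 146, 145, 146, 149, 155, 160, 164, 165, 165]
80 [165, 165, 165, 165, 165, 164, 164, 165, 165, 161, 154, 143, 132, 127, 127, 127, 127, 126, 126, 126]
```

Two independent estimates agree, and all of these check out against the given sizes:
- **Thin plate:** about (0.432, -0.186), yaw -22°.
- **Thick plate:** about (0.576, -0.207), yaw +2.5°.
- **Rack:** centre about (0.473, 0.270), yaw 3°, block offset about -7 mm.

I'm moving to the thin plate now.

{"api": "play_rows", "payload": {"motion": [{"x": -0.77, "z": -0.5875}, {"x": -0.77, "z": -0.5875}, {"x": -0.77, "z": -0.5875}, {"x": -0.77, "z": -0.5875}, {"x": -0.77, "z": -0.5875}, {"x": -0.77, "z": -0.5875}], "hand": 0}}

```text
invalid input at $.motion[0]: expected keys x, y, z, rx, ry, rz
```

{"api": "play_rows", "payload": {"motion": [{"x": -0.77, "z": -0.5875}, {"x": -0.77, "z": -0.5875}, {"x": -0.77, "z": -0.5875}, {"x": -0.77, "z": -0.5875}, {"x": -0.77, "z": -0.5875}, {"x": -0.77, "z": -0.5875}]}}

```text
invalid input at $.motion[0]: expected keys x, y, z, rx, ry, rz
```

{"api": "play_rows", "payload": {"motion": [{"x": -0.77, "z": -0.5875}, {"x": -0.77, "z": -0.5875}, {"x": -0.77, "z": -0.5875}, {"x": -0.77, "z": -0.5875}, {"x": -0.77, "z": -0.5875}, {"x": -0.77, "z": -0.5875}]}}

```text
invalid input at $.motion[0]: expected keys x, y, z, rx, ry, rz
```

{"api": "play_rows", "payload": {"motion": [{"x": -0.77, "y": 0, "z": -0.5875, "rx": 0, "ry": 0, "rz": 0}, {"x": -0.77, "y": 0, "z": -0.5875, "rx": 0, "ry": 0, "rz": 0}, {"x": -0.77, "y": 0, "z": -0.5875, "rx": 0, "ry": 0, "rz": 0}, {"x": -0.77, "y": 0, "z": -0.5875, "rx": 0, "ry": 0, "rz": 0}, {"x": -0.77, "y": 0, "z": -0.5875, "rx": 0, "ry": 0, "rz": 0}, {"x": -0.77, "y": 0, "z": -0.5875, "rx": 0, "ry": 0, "rz": 0}], "hand": 0}}

```text
time_s: 2.05
position: [0.3025, 0.3752, 0.227]
tool_rot: [-90.1, 0.1, 65.4]
contact_force: [-0.5, 0.2, -0.0]
opening: 0.0922
```

{"api": "play_rows", "payload": {"motion": [{"x": -0.77, "y": 0, "z": -0.5875, "rx": 0, "ry": 0, "rz": 0}, {"x": -0.77, "y": 0, "z": -0.5875, "rx": 0, "ry": 0, "rz": 0}, {"x": -0.77, "y": 0, "z": -0.5875, "rx": 0, "ry": 0, "rz": 0}, {"x": -0.77, "y": 0, "z": -0.5875, "rx": 0, "ry": 0, "rz": 0}, {"x": -0.77, "y": 0, "z": -0.5875, "rx": 0, "ry": 0, "rz": 0}, {"x": -0.77, "y": 0, "z": -0.5875, "rx": 0, "ry": 0, "rz": 0}]}}

```text
time_s: 2.55
position: [0.3454, 0.1876, 0.227]
tool_rot: [-90.0, 0.0, 65.4]
contact_force: [0.0, 0.0, -0.0]
opening: 0.0917
```

{"api": "play_rows", "payload": {"motion": [{"x": -0.77, "y": 0, "z": -0.5875, "rx": 0, "ry": 0, "rz": 0}, {"x": -0.77, "y": 0, "z": -0.5875, "rx": 0, "ry": 0, "rz": 0}, {"x": -0.77, "y": 0, "z": -0.5875, "rx": 0, "ry": 0, "rz": 0}, {"x": -0.77, "y": 0, "z": -0.5875, "rx": 0, "ry": 0, "rz": 0}, {"x": -0.77, "y": 0, "z": -0.5875, "rx": 0, "ry": 0, "rz": 0}, {"x": -0.77, "y": 0, "z": -0.5875, "rx": 0, "ry": 0, "rz": 0}]}}

```text
time_s: 3.05
position: [0.3896, -0.0007, 0.2273]
tool_rot: [-90.1, -0.0, 65.4]
contact_force: [0.2, 0.1, -0.2]
opening: 0.0918
```

{"api": "play_rows", "payload": {"motion": [{"x": -0.756, "y": 0, "z": -0.574, "rx": 0, "ry": -0.033, "rz": 0}, {"x": -0.756, "y": 0, "z": -0.574, "rx": 0, "ry": -0.033, "rz": 0}, {"x": -0.756, "y": 0, "z": -0.574, "rx": 0, "ry": -0.033, "rz": 0}, {"x": -0.756, "y": 0, "z": -0.574, "rx": 0, "ry": -0.033, "rz": 0}, {"x": -0.756, "y": 0, "z": -0.574, "rx": 0, "ry": -0.033, "rz": 0}, {"x": -0.756, "y": 0, "z": -0.574, "rx": 0, "ry": -0.033, "rz": 0}, {"x": -0.756, "y": 0.5, "z": -0.574, "rx": 0, "ry": -0.033, "rz": 0}, {"x": -0.756, "y": 0.5, "z": -0.574, "rx": 0, "ry": -0.033, "rz": 0}, {"x": -0.756, "y": 0.5, "z": -0.574, "rx": 0, "ry": -0.033, "rz": 0}, {"x": -0.756, "y": 0.5, "z": -0.574, "rx": 0, "ry": -0.033, "rz": 0}]}}

```text
time_s: 3.88
position: [0.429, -0.1789, 0.1234]
tool_rot: [-89.6, 0.1, 68.8]
contact_force: [-0.3, 1.2, 0.3]
opening: 0.0917
```

```bash
cat >> h.py <<'E'
def goto(P,yaw=None):
    s=status.read_state(); y0=s['tool_rot'][2]; a=np.radians(y0); d=np.array(P)-s['position']
    r=dict(x=d[0]*np.cos(a)+d[1]*np.sin(a),y=-d[2],z=-d[0]*np.sin(a)+d[1]*np.cos(a))
    r={k:round(v/.2,3) for k,v in r.items()}; r['ry']=0 if yaw is None else round(-(yaw-y0)/90,4)
    print('pos',s['position'].round(4),'rot',s['tool_rot'].round(2),'t',s['time_s'],'F',s['contact_force'].round(1),'->',r)
E
python3 -c "
from h import *
goto((.4317,-.1858,.050),68.4)
tile('scene',[(330,220,130,140,4)],'pics/b.png')"
```

```text
pos [ 0.429  -0.1789  0.1234] rot [-8.962e+01  6.000e-02  6.881e+01] t 3.8833 F [-0.3  1.2  0.3] -> {'x': np.float64(-0.027), 'y': np.float64(0.367), 'z': np.float64(-0.025), 'ry': np.float64(0.0045)}
```

View pics/b.png

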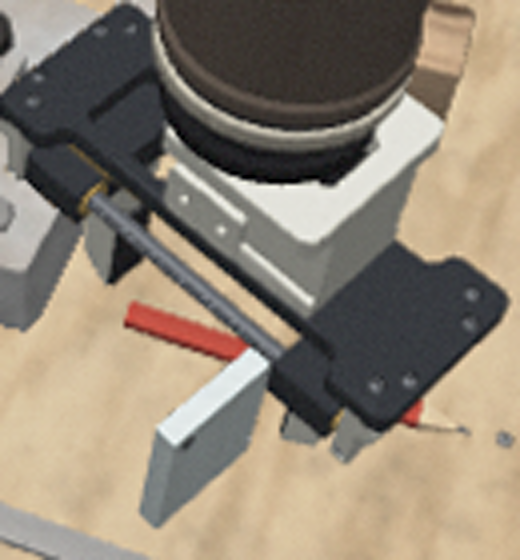

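The close-up shows the open jaws straddling the thin plate: tips at crop (105,270) and (335,440), plate top at (215,395). The jaws line up with the plate once the remaining drop is allowed for, so I'm descending.

{"api": "play_rows", "payload": {"motion": [{"x": -0.02, "y": 0.1, "z": -0.02, "rx": 0, "ry": 0, "rz": 0}, {"x": -0.02, "y": 0.2, "z": -0.02, "rx": 0, "ry": 0, "rz": 0}, {"x": -0.02, "y": 0.3, "z": -0.02, "rx": 0, "ry": 0, "rz": 0}, {"x": -0.02, "y": 0.36, "z": -0.02, "rx": 0, "ry": 0, "rz": 0}, {"x": -0.02, "y": 0.36, "z": -0.02, "rx": 0, "ry": 0, "rz": 0}, {"x": -0.02, "y": 0.36, "z": -0.02, "rx": 0, "ry": 0, "rz": 0}]}}

```text
time_s: 4.43
position: [0.4345, -0.186, 0.0559]
tool_rot: [-90.1, -0.0, 68.8]
contact_force: [0.4, -0.2, -0.4]
opening: 0.0919
```

```bash
python3 -c "
from h import *
goto((.4317,-.1858,.050),68.4)"
```

```text
pos [ 0.4345 -0.186   0.0559] rot [-9.007e+01 -3.000e-02  6.878e+01] t 4.4333 F [ 0.4 -0.2 -0.4] -> {'x': np.float64(-0.004), 'y': np.float64(0.03), 'z': np.float64(0.013), 'ry': np.float64(0.0042)}
```

{"api": "play_rows", "payload": {"motion": [{"x": 0, "y": 0.02, "z": 0.01, "rx": 0, "ry": 0, "rz": 0}, {"x": 0, "y": 0.02, "z": 0.01, "rx": 0, "ry": 0, "rz": 0}, {"x": 0, "y": 0.02, "z": 0.01, "rx": 0, "ry": 0, "rz": 0}]}}

```text
time_s: 4.68
position: [0.4319, -0.1854, 0.0515]
tool_rot: [-90.1, -0.0, 68.8]
contact_force: [-0.3, -0.2, 0.3]
opening: 0.0918
```

{"api": "play_rows", "payload": {"motion": [{"x": 0, "y": 0, "z": 0, "rx": 0, "ry": 0, "rz": 0}, {"x": 0, "y": 0, "z": 0, "rx": 0, "ry": 0, "rz": 0}, {"x": 0, "y": 0, "z": 0, "rx": 0, "ry": 0, "rz": 0}, {"x": 0, "y": 0, "z": 0, "rx": 0, "ry": 0, "rz": 0}, {"x": 0, "y": 0, "z": 0, "rx": 0, "ry": 0, "rz": 0}, {"x": 0, "y": 0, "z": 0, "rx": 0, "ry": 0, "rz": 0}, {"x": 0, "y": 0, "z": 0, "rx": 0, "ry": 0, "rz": 0}, {"x": 0, "y": 0, "z": 0, "rx": 0, "ry": 0, "rz": 0}], "hand": 1}}

```text
time_s: 5.35
position: [0.4313, -0.1854, 0.0507]
tool_rot: [-90.0, -0.0, 68.7]
contact_force: [0.0, 0.8, 0.8]
opening: 0.0431
```

{"api": "play_rows", "payload": {"motion": [{"x": 0, "y": 0, "z": 0, "rx": 0, "ry": 0, "rz": 0}, {"x": 0, "y": 0, "z": 0, "rx": 0, "ry": 0, "rz": 0}, {"x": 0, "y": 0, "z": 0, "rx": 0, "ry": 0, "rz": 0}, {"x": 0, "y": 0, "z": 0, "rx": 0, "ry": 0, "rz": 0}, {"x": 0, "y": 0, "z": 0, "rx": 0, "ry": 0, "rz": 0}, {"x": 0, "y": 0, "z": 0, "rx": 0, "ry": 0, "rz": 0}, {"x": 0, "y": 0, "z": 0, "rx": 0, "ry": 0, "rz": 0}, {"x": 0, "y": 0, "z": 0, "rx": 0, "ry": 0, "rz": 0}]}}

```text
time_s: 6.02
position: [0.4313, -0.1854, 0.0507]
tool_rot: [-90.0, -0.0, 68.7]
contact_force: [0.2, 0.6, -0.9]
opening: 0.0119
```

{"api": "play_rows", "payload": {"motion": [{"x": 0, "y": -0.1, "z": 0, "rx": 0, "ry": 0, "rz": 0}, {"x": 0, "y": -0.3, "z": 0, "rx": 0, "ry": 0, "rz": 0}, {"x": 0, "y": -0.5, "z": 0, "rx": 0, "ry": 0, "rz": 0}, {"x": 0, "y": -0.7, "z": 0, "rx": 0, "ry": 0, "rz": 0}, {"x": 0, "y": -0.9, "z": 0, "rx": 0, "ry": 0, "rz": 0}, {"x": 0, "y": -1, "z": 0, "rx": 0, "ry": 0, "rz": 0}, {"x": 0, "y": -1, "z": 0, "rx": 0, "ry": 0, "rz": 0}, {"x": 0, "y": -1, "z": 0, "rx": 0, "ry": 0, "rz": 0}]}}

```text
time_s: 6.68
position: [0.4317, -0.1852, 0.2512]
tool_rot: [-90.1, -0.1, 68.8]
contact_force: [-0.8, 0.2, -2.4]
opening: 0.0116
```

```bash
python3 -c "
from h import *
goto((.38,.03,.265),93.0)
goto((.4707,.315,.145),93.0)"
```

```text
pos [ 0.4317 -0.1852  0.2512] rot [-9.010e+01 -7.000e-02  6.878e+01] t 6.6833 F [-0.8  0.2 -2.4] -> {'x': np.float64(0.91), 'y': np.float64(-0.069), 'z': np.float64(0.631), 'ry': np.float64(-0.2692)}
pos [ 0.4317 -0.1852  0.2512] rot [-9.010e+01 -7.000e-02  6.878e+01] t 6.6833 F [-0.8  0.2 -2.4] -> {'x': np.float64(2.402), 'y': np.float64(0.531), 'z': np.float64(0.724), 'ry': np.float64(-0.2692)}
```

{"api": "play_rows", "payload": {"motion": [{"x": 0.16, "y": -0.07, "z": 0.13, "rx": 0, "ry": -0.05, "rz": 0}, {"x": 0.33, "y": -0.07, "z": 0.25, "rx": 0, "ry": -0.1, "rz": 0}, {"x": 0.5, "y": -0.07, "z": 0.37, "rx": 0, "ry": -0.16, "rz": 0}, {"x": 0.66, "y": -0.07, "z": 0.49, "rx": 0, "ry": -0.22, "rz": 0}, {"x": 0.8, "y": -0.07, "z": 0.58, "rx": 0, "ry": -0.25, "rz": 0}, {"x": 0.91, "y": -0.07, "z": 0.631, "rx": 0, "ry": -0.269, "rz": 0}, {"x": 0.91, "y": -0.07, "z": 0.631, "rx": 0, "ry": -0.269, "rz": 0}]}}

```text
time_s: 7.27
position: [0.3778, 0.0346, 0.2629]
tool_rot: [-89.8, -0.0, 93.5]
contact_force: [-0.2, 0.1, -2.8]
opening: 0.0118
```

{"api": "play_rows", "payload": {"motion": [{"x": 0.15, "y": 0, "z": -0.05, "rx": 0, "ry": 0, "rz": 0}, {"x": 0.32, "y": 0, "z": -0.1, "rx": 0, "ry": 0, "rz": 0}, {"x": 0.49, "y": 0, "z": -0.15, "rx": 0, "ry": 0, "rz": 0}, {"x": 0.66, "y": 0, "z": -0.2, "rx": 0, "ry": 0, "rz": 0}, {"x": 0.82, "y": 0, "z": -0.26, "rx": 0, "ry": 0, "rz": 0}, {"x": 0.93, "y": 0, "z": -0.3, "rx": 0, "ry": 0, "rz": 0}, {"x": 0.93, "y": 0, "z": -0.3, "rx": 0, "ry": 0, "rz": 0}]}}

```text
time_s: 7.85
position: [0.4299, 0.2233, 0.2623]
tool_rot: [-89.9, 0.0, 93.2]
contact_force: [0.8, 0.2, -3.0]
opening: 0.0117
```

```bash
python3 -c "
from h import *
goto((.4707,.315,.145),93.0)"
```

```text
pos [0.4299 0.2233 0.2623] rot [-8.985e+01  2.000e-02  9.324e+01] t 7.85 F [ 0.8  0.2 -3. ] -> {'x': np.float64(0.446), 'y': np.float64(0.586), 'z': np.float64(-0.229), 'ry': np.float64(0.0027)}
```

{"api": "play_rows", "payload": {"motion": [{"x": 0.15, "y": 0, "z": -0.08, "rx": 0, "ry": 0.002, "rz": 0}, {"x": 0.3, "y": 0.1, "z": -0.15, "rx": 0, "ry": 0.002, "rz": 0}, {"x": 0.42, "y": 0.3, "z": -0.21, "rx": 0, "ry": 0.002, "rz": 0}, {"x": 0.446, "y": 0.45, "z": -0.229, "rx": 0, "ry": 0.002, "rz": 0}, {"x": 0.446, "y": 0.55, "z": -0.229, "rx": 0, "ry": 0.002, "rz": 0}, {"x": 0.446, "y": 0.62, "z": -0.229, "rx": 0, "ry": 0.002, "rz": 0}, {"x": 0.446, "y": 0.65, "z": -0.229, "rx": 0, "ry": 0.002, "rz": 0}, {"x": 0.446, "y": 0.65, "z": -0.229, "rx": 0, "ry": 0.002, "rz": 0}]}}

```text
time_s: 8.52
position: [0.47, 0.3082, 0.132]
tool_rot: [-89.8, 0.2, 92.7]
contact_force: [0.2, 0.0, -2.3]
opening: 0.0118
```

```bash
python3 -c "
from h import *
goto((.4707,.315,.125),93.0)
im=cams.read_camera('scene'); np.save('sc1.npy',im)
tile('scene',[(115,150,130,130,6)],'pics/c.png',im)
cv2.imwrite('pics/c.png',cv2.imread('pics/c.png')[:600])
im=cams.read_camera('top'); np.save('tp1.npy',im)
tile('top',[(125,255,130,75,6)],'pics/d.png',im)
"
```

```text
pos [0.47   0.3082 0.132 ] rot [-89.76   0.2   92.72] t 8.5167 F [ 0.2  0.  -2.3] -> {'x': np.float64(0.034), 'y': np.float64(0.035), 'z': np.float64(-0.005), 'ry': np.float64(-0.0032)}
```

View pics/c.png

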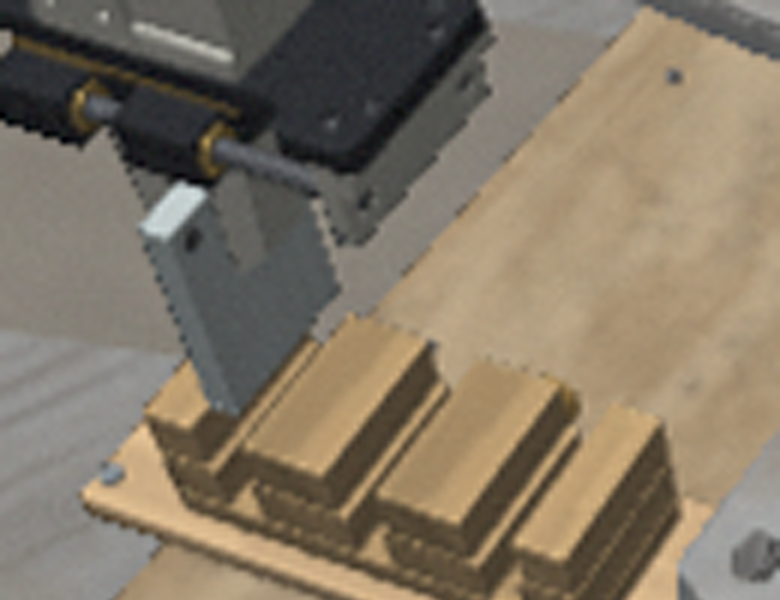

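The scene view shows the thin plate upright in the jaws, its lower near corner at crop (232,412), just over the left slot between teeth at (230,400) and (320,440). I'll overlay models of plate and block to check the alignment and the camera-to-arm bias.

```bash
cat >> h.py <<'E'
def world(C,yaw,p):
    a=np.radians(yaw); p=np.atleast_2d(p); return np.c_[C[0]+p[:,0]*np.cos(a)-p[:,1]*np.sin(a),C[1]+p[:,0]*np.sin(a)+p[:,1]*np.cos(a),p[:,2]]
def overlay(c,crop,s,name,lines,im=None):
    im=cams.read_camera(c) if im is None else im; l,t,w,h=crop
    o=cv2.resize(im[t:t+h,l:l+w],None,fx=s,fy=s,interpolation=cv2.INTER_CUBIC)[:,:,::-1].copy()
    for P,Q,col in lines:
        a,b=[(proj(c,x)[0]+.5-[l,t])*s for x in(P,Q)]; cv2.line(o,tuple(int(v*16) for v in a),tuple(int(v*16) for v in b),col,1,cv2.LINE_AA,4)
    cv2.imwrite(name,o)
def slots(C,yaw,off):
    L=[]
    for k in(-1,0,1):
        for sgn in(-1,1):
            y=off+.052*k+sgn*.00975; p=world(C,yaw,[[-.033,y,.066],[.033,y,.066]]); L.append((p[0],p[1],(0,0,255)))
            q=world(C,yaw,[[-.033,y,.066],[-.033,y,.044]]); L.append((q[0],q[1],(0,0,255)))
    return L
def plate(th,drop=.0507):
    s=status.read_state(); p=s['position']; b=box(p[0],p[1],s['tool_rot'][2]-90,.062,th,p[2]-drop,p[2]-drop+.084)
    return [(b[i],b[j],(0,200,0)) for i,j in((0,1),(1,2),(2,3),(3,0),(4,5),(5,6),(6,7),(7,4),(0,4),(1,5),(2,6),(3,7))]
E
python3 -c "
from h import *
L=slots((.4731,.2701),3.04,-.007)+plate(.012)
goto((.4707,.315,.125),93.0)
im=cams.read_camera('scene')
overlay('scene',(130,170,80,70),8,'pics/e.png',L,im)
a=cv2.imread('pics/e.png')
im=cams.read_camera('top')
overlay('top',(130,262,120,65),6,'pics/f.png',L,im)
"
```

```text
pos [0.4714 0.3095 0.1347] rot [-8.998e+01  3.000e-02  9.272e+01] t 8.6167 F [ 0.1  0.5 -1.1] -> {'x': np.float64(0.027), 'y': np.float64(0.049), 'z': np.float64(0.002), 'ry': np.float64(-0.0031)}
```

View pics/e.png

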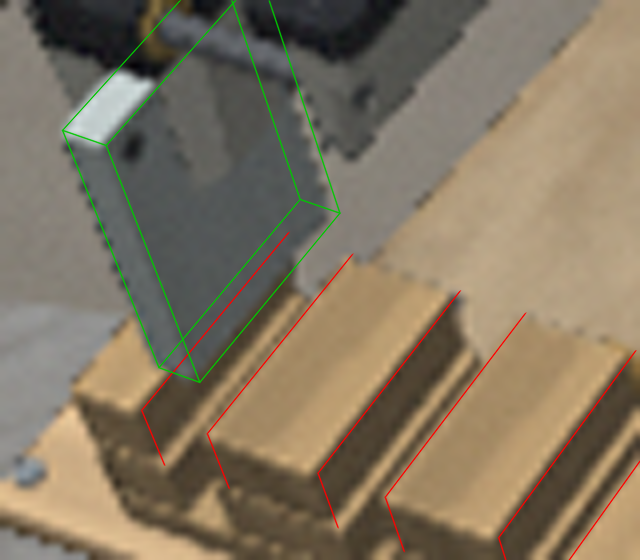

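Both models line up with the picture to within about 1 px. The plate needs +5.5 mm in y, so I'm moving over and lowering its bottom to just above the step, in the wide part of the slot.

{"api": "play_rows", "payload": {"motion": [{"x": 0.028, "y": 0, "z": 0, "rx": 0, "ry": -0.003, "rz": 0}, {"x": 0.028, "y": 0, "z": 0, "rx": 0, "ry": -0.003, "rz": 0}, {"x": 0.028, "y": 0.03, "z": 0, "rx": 0, "ry": -0.003, "rz": 0}, {"x": 0.028, "y": 0.06, "z": 0, "rx": 0, "ry": -0.003, "rz": 0}, {"x": 0.028, "y": 0.07, "z": 0, "rx": 0, "ry": -0.003, "rz": 0}, {"x": 0.028, "y": 0.07, "z": 0, "rx": 0, "ry": -0.003, "rz": 0}]}}

```text
time_s: 9.22
position: [0.4704, 0.3153, 0.1197]
tool_rot: [-89.9, 0.1, 93.0]
contact_force: [0.7, -0.2, -1.2]
opening: 0.012
```

```bash
python3 -c "
from h import *
goto((.4707,.315,.098),93.0)"
```

```text
pos [0.4704 0.3153 0.1197] rot [-8.992e+01  6.000e-02  9.304e+01] t 9.2167 F [ 0.7 -0.2 -1.2] -> {'x': np.float64(-0.002), 'y': np.float64(0.109), 'z': np.float64(-0.001), 'ry': np.float64(0.0004)}
```

{"api": "play_rows", "payload": {"motion": [{"x": -0.001, "y": 0.015, "z": 0, "rx": 0, "ry": 0, "rz": 0}, {"x": -0.001, "y": 0.03, "z": 0, "rx": 0, "ry": 0, "rz": 0}, {"x": -0.001, "y": 0.045, "z": 0, "rx": 0, "ry": 0, "rz": 0}, {"x": -0.001, "y": 0.06, "z": 0, "rx": 0, "ry": 0, "rz": 0}, {"x": -0.001, "y": 0.075, "z": 0, "rx": 0, "ry": 0, "rz": 0}, {"x": -0.001, "y": 0.09, "z": 0, "rx": 0, "ry": 0, "rz": 0}, {"x": -0.001, "y": 0.1, "z": 0, "rx": 0, "ry": 0, "rz": 0}, {"x": -0.001, "y": 0.1, "z": 0, "rx": 0, "ry": 0, "rz": 0}, {"x": -0.001, "y": 0.1, "z": 0, "rx": 0, "ry": 0, "rz": 0}]}}

```text
time_s: 9.97
position: [0.471, 0.3156, 0.1006]
tool_rot: [-90.0, 0.0, 93.0]
contact_force: [-0.4, -0.2, -1.7]
opening: 0.0117
```

```bash
python3 -c "
from h import *
goto((.4707,.315,.092),93.0)"
```

```text
pos [0.471  0.3156 0.1006] rot [-8.999e+01  1.000e-02  9.304e+01] t 9.9667 F [-0.4 -0.2 -1.7] -> {'x': np.float64(-0.003), 'y': np.float64(0.043), 'z': np.float64(0.002), 'ry': np.float64(0.0004)}
```

{"api": "play_rows", "payload": {"motion": [{"x": -0.002, "y": 0.01, "z": 0, "rx": 0, "ry": 0, "rz": 0}, {"x": -0.002, "y": 0.02, "z": 0, "rx": 0, "ry": 0, "rz": 0}, {"x": -0.002, "y": 0.025, "z": 0, "rx": 0, "ry": 0, "rz": 0}, {"x": -0.002, "y": 0.03, "z": 0, "rx": 0, "ry": 0, "rz": 0}, {"x": -0.002, "y": 0.034, "z": 0, "rx": 0, "ry": 0, "rz": 0}, {"x": -0.002, "y": 0.034, "z": 0, "rx": 0, "ry": 0, "rz": 0}]}}

```text
time_s: 10.47
position: [0.4709, 0.3152, 0.0938]
tool_rot: [-90.0, 0.0, 93.0]
contact_force: [1.0, -0.3, -2.8]
opening: 0.0117
```

```bash
python3 -c "
from h import *
goto((.4707,.315,.09),93.0)"
```

```text
pos [0.4709 0.3152 0.0938] rot [-8.999e+01  1.000e-02  9.304e+01] t 10.4667 F [ 1.  -0.3 -2.8] -> {'x': np.float64(-0.001), 'y': np.float64(0.019), 'z': np.float64(0.001), 'ry': np.float64(0.0005)}
```

{"api": "play_rows", "payload": {"motion": [{"x": 0, "y": 0.005, "z": 0, "rx": 0, "ry": 0, "rz": 0}, {"x": 0, "y": 0.01, "z": 0, "rx": 0, "ry": 0, "rz": 0}, {"x": 0, "y": 0.01, "z": 0, "rx": 0, "ry": 0, "rz": 0}, {"x": 0, "y": 0.01, "z": 0, "rx": 0, "ry": 0, "rz": 0}]}}

```text
time_s: 10.8
position: [0.471, 0.3152, 0.0919]
tool_rot: [-90.0, 0.0, 93.0]
contact_force: [0.3, -0.2, -2.8]
opening: 0.012
```

{"api": "play_rows", "payload": {"motion": [{"x": 0, "y": 0.005, "z": 0, "rx": 0, "ry": 0, "rz": 0}, {"x": 0, "y": 0.01, "z": 0, "rx": 0, "ry": 0, "rz": 0}, {"x": 0, "y": 0.01, "z": 0, "rx": 0, "ry": 0, "rz": 0}]}}

```text
time_s: 11.05
position: [0.4709, 0.3151, 0.0897]
tool_rot: [-90.0, 0.0, 93.0]
contact_force: [-0.8, 0.1, -2.5]
opening: 0.0117
```

It entered the narrow part without contact. Next I lower it to just above the floor.

{"api": "play_rows", "payload": {"motion": [{"x": 0, "y": 0.007, "z": 0, "rx": 0, "ry": 0, "rz": 0}, {"x": 0, "y": 0.014, "z": 0, "rx": 0, "ry": 0, "rz": 0}, {"x": 0, "y": 0.021, "z": 0, "rx": 0, "ry": 0, "rz": 0}, {"x": 0, "y": 0.028, "z": 0, "rx": 0, "ry": 0, "rz": 0}, {"x": 0, "y": 0.035, "z": 0, "rx": 0, "ry": 0, "rz": 0}, {"x": 0, "y": 0.042, "z": 0, "rx": 0, "ry": 0, "rz": 0}, {"x": 0, "y": 0.049, "z": 0, "rx": 0, "ry": 0, "rz": 0}, {"x": 0, "y": 0.055, "z": 0, "rx": 0, "ry": 0, "rz": 0}, {"x": 0, "y": 0.06, "z": 0, "rx": 0, "ry": 0, "rz": 0}, {"x": 0, "y": 0.06, "z": 0, "rx": 0, "ry": 0, "rz": 0}]}}

```text
time_s: 11.88
position: [0.4709, 0.3151, 0.0777]
tool_rot: [-90.0, 0.0, 93.0]
contact_force: [0.2, -0.1, -2.9]
opening: 0.0119
```

{"api": "play_rows", "payload": {"motion": [{"x": 0, "y": 0.003, "z": 0, "rx": 0, "ry": 0, "rz": 0}, {"x": 0, "y": 0.005, "z": 0, "rx": 0, "ry": 0, "rz": 0}, {"x": 0, "y": 0.005, "z": 0, "rx": 0, "ry": 0, "rz": 0}]}}

```text
time_s: 12.13
position: [0.471, 0.3152, 0.0769]
tool_rot: [-90.0, -0.0, 93.0]
contact_force: [-0.1, -0.3, -2.2]
opening: 0.0116
```

{"api": "play_rows", "payload": {"motion": [{"x": 0, "y": 0.002, "z": 0, "rx": 0, "ry": 0, "rz": 0}, {"x": 0, "y": 0.004, "z": 0, "rx": 0, "ry": 0, "rz": 0}, {"x": 0, "y": 0.004, "z": 0, "rx": 0, "ry": 0, "rz": 0}]}}

```text
time_s: 12.38
position: [0.471, 0.3152, 0.0761]
tool_rot: [-90.0, -0.0, 93.0]
contact_force: [0.1, -0.1, -2.4]
opening: 0.0116
```

{"api": "play_rows", "payload": {"motion": [{"x": 0, "y": 0.002, "z": 0, "rx": 0, "ry": 0, "rz": 0}, {"x": 0, "y": 0.004, "z": 0, "rx": 0, "ry": 0, "rz": 0}, {"x": 0, "y": 0.004, "z": 0, "rx": 0, "ry": 0, "rz": 0}]}}

```text
time_s: 12.63
position: [0.471, 0.3152, 0.0753]
tool_rot: [-90.0, 0.0, 93.0]
contact_force: [-0.1, -0.1, -2.3]
opening: 0.0116
```

{"api": "play_rows", "payload": {"motion": [{"x": 0, "y": 0.001, "z": 0, "rx": 0, "ry": 0, "rz": 0}, {"x": 0, "y": 0.003, "z": 0, "rx": 0, "ry": 0, "rz": 0}, {"x": 0, "y": 0.003, "z": 0, "rx": 0, "ry": 0, "rz": 0}]}}

```text
time_s: 12.88
position: [0.4711, 0.3152, 0.0748]
tool_rot: [-90.0, -0.0, 93.0]
contact_force: [-0.1, 0.5, -2.0]
opening: 0.012
```

{"api": "play_rows", "payload": {"motion": [{"x": 0, "y": 0.001, "z": 0, "rx": 0, "ry": 0, "rz": 0}, {"x": 0, "y": 0.002, "z": 0, "rx": 0, "ry": 0, "rz": 0}, {"x": 0, "y": 0.002, "z": 0, "rx": 0, "ry": 0, "rz": 0}]}}

```text
time_s: 13.13
position: [0.471, 0.3153, 0.0748]
tool_rot: [-90.0, -0.0, 93.0]
contact_force: [-2.2, -1.3, 5.0]
opening: 0.0117
```

{"api": "play_rows", "payload": {"motion": [{"x": 0, "y": 0.001, "z": 0, "rx": 0, "ry": 0, "rz": 0}, {"x": 0, "y": 0.002, "z": 0, "rx": 0, "ry": 0, "rz": 0}, {"x": 0, "y": 0.002, "z": 0, "rx": 0, "ry": 0, "rz": 0}]}}

```text
time_s: 13.38
position: [0.4711, 0.3153, 0.0747]
tool_rot: [-90.0, -0.0, 93.0]
contact_force: [-3.6, -1.2, 9.7]
opening: 0.0121
```

It reached the floor at TCP z 0.0747, exactly as predicted, with a gentle upward force. I'll release with a partial opening and rise.

{"api": "play_rows", "payload": {"motion": [{"x": 0, "y": -0.002, "z": 0, "rx": 0, "ry": 0, "rz": 0}, {"x": 0, "y": -0.002, "z": 0, "rx": 0, "ry": 0, "rz": 0}, {"x": 0, "y": -0.002, "z": 0, "rx": 0, "ry": 0, "rz": 0}, {"x": 0, "y": -0.002, "z": 0, "rx": 0, "ry": 0, "rz": 0}, {"x": 0, "y": -0.002, "z": 0, "rx": 0, "ry": 0, "rz": 0}, {"x": 0, "y": -0.002, "z": 0, "rx": 0, "ry": 0, "rz": 0}], "hand": 0.55}}

```text
time_s: 13.88
position: [0.471, 0.3152, 0.0742]
tool_rot: [-90.0, 0.0, 93.0]
contact_force: [0.6, -0.3, 0.0]
opening: 0.0404
```

{"api": "play_rows", "payload": {"motion": [{"x": 0, "y": -0.05, "z": 0, "rx": 0, "ry": 0, "rz": 0}, {"x": 0, "y": -0.15, "z": 0, "rx": 0, "ry": 0, "rz": 0}, {"x": 0, "y": -0.3, "z": 0, "rx": 0, "ry": 0, "rz": 0}, {"x": 0, "y": -0.5, "z": 0, "rx": 0, "ry": 0, "rz": 0}, {"x": 0, "y": -0.7, "z": 0, "rx": 0, "ry": 0, "rz": 0}, {"x": 0, "y": -0.85, "z": 0, "rx": 0, "ry": 0, "rz": 0}, {"x": 0, "y": -0.95, "z": 0, "rx": 0, "ry": 0, "rz": 0}, {"x": 0, "y": -0.95, "z": 0, "rx": 0, "ry": 0, "rz": 0}]}}

```text
time_s: 14.55
position: [0.473, 0.3164, 0.2702]
tool_rot: [-90.4, -0.3, 93.0]
contact_force: [0.5, -0.1, 0.1]
opening: 0.0415
```

```bash
python3 -c "
from h import *
goto((.38,.05,.25),92.5)
L=slots((.4731,.2701),3.04,-.007)
b=box(.471,.3153,3.04,.062,.012,.024,.108)
L+=[(b[i],b[i+4],(0,200,0)) for i in range(4)]+[(b[4+i],b[4+(i+1)%4],(0,200,0)) for i in range(4)]
overlay('scene',(120,150,100,90),6,'pics/g.png',L)
"
```

```text
pos [0.473  0.3164 0.2702] rot [-90.39  -0.3   93.03] t 14.55 F [ 0.5 -0.1  0.1] -> {'x': np.float64(-1.305), 'y': np.float64(0.101), 'z': np.float64(0.534), 'ry': np.float64(0.0058)}
```

View pics/g.png

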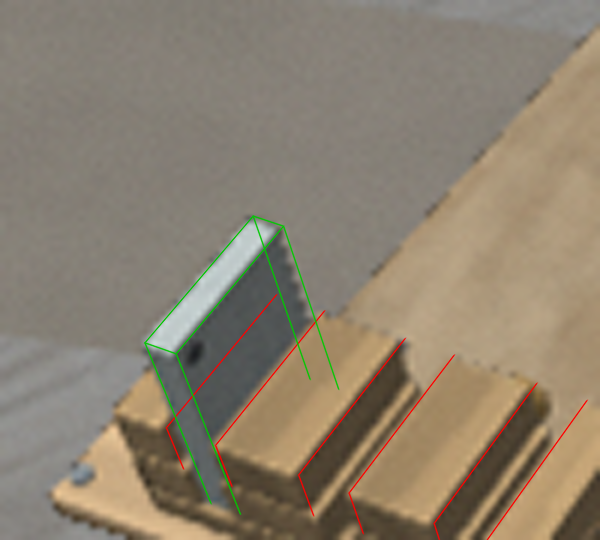

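The thin plate stands home: the green model at full depth matches its outline, with its top at (160,345)–(270,225). Now to the thick one.

{"api": "play_rows", "payload": {"motion": [{"x": -0.15, "y": 0.05, "z": 0.08, "rx": 0, "ry": 0, "rz": 0}, {"x": -0.32, "y": 0.1, "z": 0.16, "rx": 0, "ry": 0, "rz": 0}, {"x": -0.5, "y": 0.1, "z": 0.25, "rx": 0, "ry": 0, "rz": 0}, {"x": -0.7, "y": 0.1, "z": 0.33, "rx": 0, "ry": 0, "rz": 0}, {"x": -0.911, "y": 0.1, "z": 0.413, "rx": 0, "ry": 0, "rz": 0}, {"x": -0.911, "y": 0.1, "z": 0.413, "rx": 0, "ry": 0, "rz": 0}], "hand": 0.45}}

```text
time_s: 15.1
position: [0.3951, 0.122, 0.2434]
tool_rot: [-89.8, 0.1, 92.7]
contact_force: [0.1, 0.4, -0.6]
opening: 0.0507
```

{"api": "play_rows", "payload": {"motion": [{"x": -0.18, "y": 0, "z": 0.01, "rx": 0, "ry": 0, "rz": 0}, {"x": -0.36, "y": 0, "z": 0.02, "rx": 0, "ry": 0, "rz": 0}, {"x": -0.54, "y": 0, "z": 0.03, "rx": 0, "ry": 0, "rz": 0}, {"x": -0.72, "y": 0, "z": 0.04, "rx": 0, "ry": 0, "rz": 0}, {"x": -0.9, "y": 0, "z": 0.047, "rx": 0, "ry": 0, "rz": 0}, {"x": -0.9, "y": 0, "z": 0.047, "rx": 0, "ry": 0, "rz": 0}]}}

```text
time_s: 15.6
position: [0.3973, -0.0576, 0.2442]
tool_rot: [-90.0, 0.1, 92.6]
contact_force: [-0.2, 0.1, 0.2]
opening: 0.0504
```

{"api": "play_rows", "payload": {"motion": [{"x": -0.15, "y": 0, "z": -0.02, "rx": 0, "ry": 0, "rz": 0}, {"x": -0.3, "y": 0, "z": -0.04, "rx": 0, "ry": 0, "rz": 0}, {"x": -0.45, "y": 0, "z": -0.06, "rx": 0, "ry": 0, "rz": 0}, {"x": -0.6, "y": 0, "z": -0.08, "rx": 0, "ry": 0, "rz": 0}, {"x": -0.757, "y": 0.1, "z": -0.11, "rx": 0, "ry": 0, "rz": 0}, {"x": -0.757, "y": 0.2, "z": -0.11, "rx": 0, "ry": 0, "rz": 0}, {"x": -0.757, "y": 0.25, "z": -0.11, "rx": 0, "ry": 0, "rz": 0}]}}

```text
time_s: 16.18
position: [0.427, -0.2025, 0.192]
tool_rot: [-89.8, 0.0, 92.8]
contact_force: [-1.0, 1.5, -1.0]
opening: 0.0502
```

```bash
python3 -c "
from h import *
goto((.576,-.2067,.15),92.5)
def tri(a,b):
    o=[];d=[]
    for c,uv in(('top',a),('scene',b)):
        W=cams.calibration(c)['world_from_camera'];o.append(W[:3,3]);v=back(c,uv,0)[0]-W[:3,3];d.append(v/np.linalg.norm(v))
    A=np.c_[d[0],-d[1]];t=np.linalg.lstsq(A,o[1]-o[0],rcond=None)[0];p,q=o[0]+t[0]*d[0],o[1]+t[1]*d[1];print((p+q)/2,np.linalg.norm(p-q))
tri((345,227),(375,98)); tri((330,215),(330,80)); tri((420,200),(410,60)); tri((318,318),(280,265))
"
```

```text
pos [ 0.427  -0.2025  0.192 ] rot [-8.981e+01  1.000e-02  9.285e+01] t 16.1833 F [-1.   1.5 -1. ] -> {'x': np.float64(-0.058), 'y': np.float64(0.21), 'z': np.float64(-0.743), 'ry': np.float64(0.0039)}
[ 0.58338923 -0.04459413  0.3816458 ] 0.05696777243134632
[ 5.86587145e-01 -2.87421970e-04  3.97277374e-01] 0.002243542819722738
[ 0.59780515 -0.10265728  0.44991142] 0.017282139612417466
[0.43424666 0.01554565 0.10848008] 0.00024089206275691705
```

{"api": "play_rows", "payload": {"motion": [{"x": -0.058, "y": 0.05, "z": -0.15, "rx": 0, "ry": 0.003, "rz": 0}, {"x": -0.058, "y": 0.1, "z": -0.3, "rx": 0, "ry": 0.003, "rz": 0}, {"x": -0.058, "y": 0.15, "z": -0.45, "rx": 0, "ry": 0.003, "rz": 0}, {"x": -0.058, "y": 0.2, "z": -0.6, "rx": 0, "ry": 0.003, "rz": 0}, {"x": -0.058, "y": 0.25, "z": -0.7, "rx": 0, "ry": 0.003, "rz": 0}, {"x": -0.058, "y": 0.26, "z": -0.743, "rx": 0, "ry": 0.003, "rz": 0}, {"x": -0.058, "y": 0.26, "z": -0.743, "rx": 0, "ry": 0.003, "rz": 0}, {"x": -0.058, "y": 0.26, "z": -0.743, "rx": 0, "ry": 0.003, "rz": 0}]}}

```text
time_s: 16.85
position: [0.5764, -0.2045, 0.1421]
tool_rot: [-89.9, -0.0, 92.8]
contact_force: [0.5, 0.3, 0.6]
opening: 0.0503
```

```bash
python3 -c "
from h import *
goto((.576,-.2067,.05),92.5)
b=box(.576,-.2067,2.5,.062,.018,0,.084)
L=[(b[i],b[i+4],(0,200,0)) for i in range(4)]+[(b[4+i],b[4+(i+1)%4],(0,200,0)) for i in range(4)]+[(b[i],b[(i+1)%4],(0,200,0)) for i in range(4)]
overlay('scene',(370,200,100,110),5,'pics/i.png',L)
"
```

```text
pos [ 0.5764 -0.2045  0.1421] rot [-8.991e+01 -2.000e-02  9.279e+01] t 16.85 F [0.5 0.3 0.6] -> {'x': np.float64(-0.011), 'y': np.float64(0.461), 'z': np.float64(0.002), 'ry': np.float64(0.0033)}
```

View pics/i.png

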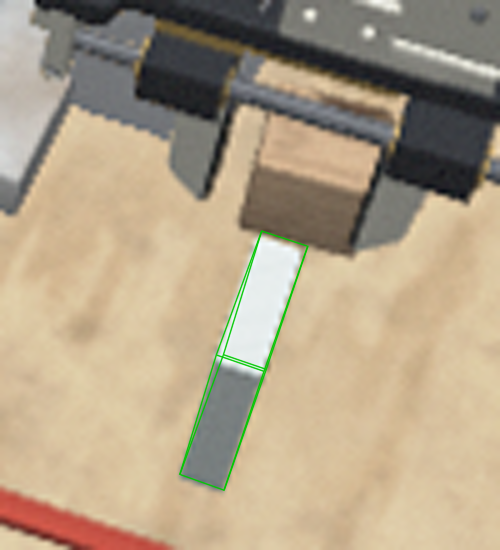

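The model matches the thick plate, whose top face runs from (285,240) to (240,370), and the jaws straddle it. Descending and gripping.

{"api": "play_rows", "payload": {"motion": [{"x": -0.011, "y": 0.1, "z": 0.002, "rx": 0, "ry": 0.003, "rz": 0}, {"x": -0.011, "y": 0.2, "z": 0.002, "rx": 0, "ry": 0.003, "rz": 0}, {"x": -0.011, "y": 0.3, "z": 0.002, "rx": 0, "ry": 0.003, "rz": 0}, {"x": -0.011, "y": 0.4, "z": 0.002, "rx": 0, "ry": 0.003, "rz": 0}, {"x": -0.011, "y": 0.45, "z": 0.002, "rx": 0, "ry": 0.003, "rz": 0}, {"x": -0.011, "y": 0.46, "z": 0.002, "rx": 0, "ry": 0.003, "rz": 0}, {"x": -0.011, "y": 0.46, "z": 0.002, "rx": 0, "ry": 0.003, "rz": 0}, {"x": -0.011, "y": 0.46, "z": 0.002, "rx": 0, "ry": 0.003, "rz": 0}]}}

```text
time_s: 17.57
position: [0.5774, -0.2077, 0.0516]
tool_rot: [-90.1, 0.0, 92.5]
contact_force: [-0.1, -0.4, 0.9]
opening: 0.05
```

{"api": "play_rows", "payload": {"motion": [{"x": 0, "y": 0, "z": 0, "rx": 0, "ry": 0, "rz": 0}, {"x": 0, "y": 0, "z": 0, "rx": 0, "ry": 0, "rz": 0}, {"x": 0, "y": 0, "z": 0, "rx": 0, "ry": 0, "rz": 0}, {"x": 0, "y": 0, "z": 0, "rx": 0, "ry": 0, "rz": 0}, {"x": 0, "y": 0, "z": 0, "rx": 0, "ry": 0, "rz": 0}, {"x": 0, "y": 0, "z": 0, "rx": 0, "ry": 0, "rz": 0}, {"x": 0, "y": 0, "z": 0, "rx": 0, "ry": 0, "rz": 0}, {"x": 0, "y": 0, "z": 0, "rx": 0, "ry": 0, "rz": 0}, {"x": 0, "y": 0, "z": 0, "rx": 0, "ry": 0, "rz": 0}, {"x": 0, "y": 0, "z": 0, "rx": 0, "ry": 0, "rz": 0}], "hand": 1}}

```text
time_s: 18.4
position: [0.5772, -0.2073, 0.0505]
tool_rot: [-90.0, -0.0, 92.5]
contact_force: [-1.3, 0.9, 3.9]
opening: 0.0175
```

{"api": "play_rows", "payload": {"motion": [{"x": 0, "y": -0.05, "z": 0, "rx": 0, "ry": 0, "rz": 0}, {"x": 0, "y": -0.15, "z": 0, "rx": 0, "ry": 0, "rz": 0}, {"x": 0, "y": -0.3, "z": 0, "rx": 0, "ry": 0, "rz": 0}, {"x": 0, "y": -0.4, "z": 0.02, "rx": 0, "ry": 0, "rz": 0}, {"x": 0, "y": -0.47, "z": 0.12, "rx": 0, "ry": 0, "rz": 0}, {"x": 0, "y": -0.52, "z": 0.28, "rx": 0, "ry": 0, "rz": 0}, {"x": 0, "y": -0.6, "z": 0.45, "rx": 0, "ry": 0, "rz": 0}, {"x": 0, "y": -0.7, "z": 0.62, "rx": 0, "ry": 0, "rz": 0}, {"x": 0, "y": -0.8, "z": 0.75, "rx": 0, "ry": 0, "rz": 0}, {"x": 0, "y": -0.9, "z": 0.8, "rx": 0, "ry": 0, "rz": 0}]}}

```text
time_s: 19.23
position: [0.4121, -0.2148, 0.2307]
tool_rot: [-89.8, -0.1, 92.3]
contact_force: [0.2, 0.1, -2.8]
opening: 0.0179
```

{"api": "play_rows", "payload": {"motion": [{"x": 0, "y": -0.1, "z": 0.1, "rx": 0, "ry": 0, "rz": 0}, {"x": 0, "y": -0.15, "z": 0.15, "rx": 0, "ry": 0, "rz": 0}, {"x": 0, "y": -0.15, "z": 0.15, "rx": 0, "ry": 0, "rz": 0}]}}

```text
time_s: 19.48
position: [0.3856, -0.2166, 0.2625]
tool_rot: [-90.2, -0.0, 92.4]
contact_force: [0.9, -0.8, -4.1]
opening: 0.018
```

```bash
python3 -c "
from h import *
goto((.39,0,.265),93.0)"
```

```text
pos [ 0.3856 -0.2166  0.2625] rot [-9.017e+01 -3.000e-02  9.237e+01] t 19.4833 F [ 0.9 -0.8 -4.1] -> {'x': np.float64(1.081), 'y': np.float64(-0.013), 'z': np.float64(-0.067), 'ry': np.float64(-0.007)}
```

{"api": "play_rows", "payload": {"motion": [{"x": 0.12, "y": -0.01, "z": 0, "rx": 0, "ry": -0.007, "rz": 0}, {"x": 0.28, "y": -0.01, "z": -0.02, "rx": 0, "ry": -0.007, "rz": 0}, {"x": 0.45, "y": -0.01, "z": -0.03, "rx": 0, "ry": -0.007, "rz": 0}, {"x": 0.64, "y": -0.01, "z": -0.05, "rx": 0, "ry": -0.007, "rz": 0}, {"x": 0.82, "y": -0.01, "z": -0.067, "rx": 0, "ry": -0.007, "rz": 0}, {"x": 1.0, "y": -0.01, "z": -0.067, "rx": 0, "ry": -0.007, "rz": 0}]}}

```text
time_s: 19.98
position: [0.3919, -0.0132, 0.262]
tool_rot: [-90.0, -0.0, 93.1]
contact_force: [1.6, 0.6, -2.8]
opening: 0.0175
```

{"api": "play_rows", "payload": {"motion": [{"x": 0.17, "y": 0, "z": -0.02, "rx": 0, "ry": 0, "rz": 0}, {"x": 0.34, "y": 0, "z": -0.05, "rx": 0, "ry": 0, "rz": 0}, {"x": 0.5, "y": 0, "z": -0.1, "rx": 0, "ry": 0, "rz": 0}, {"x": 0.66, "y": 0, "z": -0.15, "rx": 0, "ry": 0, "rz": 0}, {"x": 0.8, "y": 0, "z": -0.2, "rx": 0, "ry": 0, "rz": 0}, {"x": 0.9, "y": 0, "z": -0.242, "rx": 0, "ry": 0, "rz": 0}, {"x": 0.9, "y": 0, "z": -0.242, "rx": 0, "ry": 0, "rz": 0}]}}

```text
time_s: 20.57
position: [0.431, 0.1724, 0.2614]
tool_rot: [-90.0, -0.1, 93.5]
contact_force: [0.9, 0.6, -4.0]
opening: 0.0177
```

```bash
python3 -c "
from h import *
goto((.4765,.2113,.130),93.04)"
```

```text
pos [0.431  0.1724 0.2614] rot [-8.997e+01 -6.000e-02  9.346e+01] t 20.5667 F [ 0.9  0.6 -4. ] -> {'x': np.float64(0.18), 'y': np.float64(0.657), 'z': np.float64(-0.239), 'ry': np.float64(0.0047)}
```

{"api": "play_rows", "payload": {"motion": [{"x": 0.1, "y": 0, "z": -0.12, "rx": 0, "ry": 0.003, "rz": 0}, {"x": 0.18, "y": 0.05, "z": -0.22, "rx": 0, "ry": 0.003, "rz": 0}, {"x": 0.18, "y": 0.2, "z": -0.239, "rx": 0, "ry": 0.003, "rz": 0}, {"x": 0.18, "y": 0.35, "z": -0.239, "rx": 0, "ry": 0.003, "rz": 0}, {"x": 0.18, "y": 0.5, "z": -0.239, "rx": 0, "ry": 0.003, "rz": 0}, {"x": 0.18, "y": 0.6, "z": -0.239, "rx": 0, "ry": 0.003, "rz": 0}, {"x": 0.18, "y": 0.65, "z": -0.239, "rx": 0, "ry": 0.003, "rz": 0}, {"x": 0.18, "y": 0.65, "z": -0.239, "rx": 0, "ry": 0.003, "rz": 0}, {"x": 0.18, "y": 0.65, "z": -0.239, "rx": 0, "ry": 0.003, "rz": 0}]}}

```text
time_s: 21.32
position: [0.4763, 0.2056, 0.1324]
tool_rot: [-90.0, 0.0, 92.8]
contact_force: [-0.1, 0.3, -3.5]
opening: 0.018
```

```bash
python3 -c "
from h import *
cams.read_camera('top')
goto((.4765,.2113,.121),93.04)
L=slots((.4731,.2701),3.04,-.0068)+plate(.018)
overlay('scene',(150,160,90,100),6,'pics/j.png',L)"
```

```text
pos [0.4769 0.2059 0.1332] rot [-9.006e+01 -3.000e-02  9.285e+01] t 21.3667 F [ 0.6 -0.3 -2.7] -> {'x': np.float64(0.027), 'y': np.float64(0.061), 'z': np.float64(0.001), 'ry': np.float64(-0.0021)}
```

View pics/j.png

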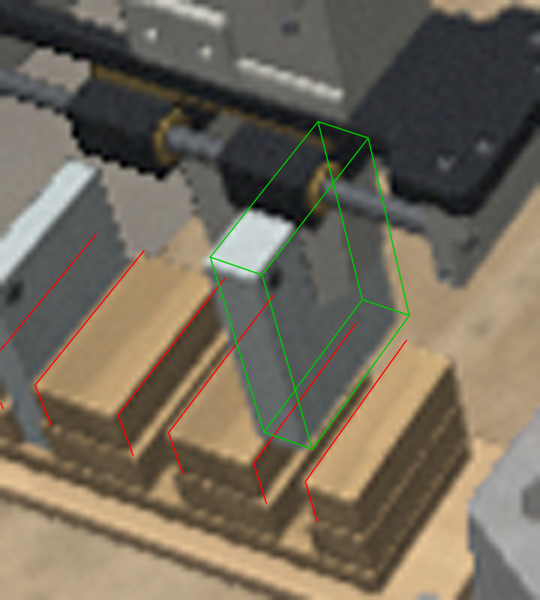

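The overlay matches the thick plate, whose lower near edge is at (265,435)–(310,448). It needs about +5.4 mm in y to sit over the right-hand slot.

{"api": "play_rows", "payload": {"motion": [{"x": 0.027, "y": 0, "z": 0, "rx": 0, "ry": -0.002, "rz": 0}, {"x": 0.027, "y": 0.02, "z": 0, "rx": 0, "ry": -0.002, "rz": 0}, {"x": 0.027, "y": 0.04, "z": 0, "rx": 0, "ry": -0.002, "rz": 0}, {"x": 0.027, "y": 0.055, "z": 0, "rx": 0, "ry": -0.002, "rz": 0}, {"x": 0.027, "y": 0.055, "z": 0, "rx": 0, "ry": -0.002, "rz": 0}, {"x": 0.027, "y": 0.055, "z": 0, "rx": 0, "ry": -0.002, "rz": 0}, {"x": 0.027, "y": 0.055, "z": 0, "rx": 0, "ry": -0.002, "rz": 0}]}}

```text
time_s: 22.0
position: [0.4759, 0.211, 0.1213]
tool_rot: [-90.0, 0.0, 93.0]
contact_force: [-0.1, -0.7, -2.6]
opening: 0.0178
```

```bash
python3 -c "
from h import *
goto((.4765,.2113,.1165),93.04)"
```

```text
pos [0.4759 0.211  0.1213] rot [-8.999e+01  1.000e-02  9.303e+01] t 22.0 F [-0.1 -0.7 -2.6] -> {'x': np.float64(0.002), 'y': np.float64(0.024), 'z': np.float64(-0.003), 'ry': np.float64(-0.0001)}
```

{"api": "play_rows", "payload": {"motion": [{"x": 0.001, "y": 0.005, "z": 0, "rx": 0, "ry": 0, "rz": 0}, {"x": 0.001, "y": 0.01, "z": 0, "rx": 0, "ry": 0, "rz": 0}, {"x": 0.001, "y": 0.015, "z": 0, "rx": 0, "ry": 0, "rz": 0}, {"x": 0.001, "y": 0.019, "z": 0, "rx": 0, "ry": 0, "rz": 0}, {"x": 0.001, "y": 0.019, "z": 0, "rx": 0, "ry": 0, "rz": 0}]}}

```text
time_s: 22.42
position: [0.4758, 0.2113, 0.1173]
tool_rot: [-90.0, 0.0, 93.0]
contact_force: [-0.2, 0.0, -3.5]
opening: 0.018
```

{"api": "play_rows", "payload": {"motion": [{"x": 0, "y": 0.003, "z": 0, "rx": 0, "ry": 0, "rz": 0}, {"x": 0, "y": 0.006, "z": 0, "rx": 0, "ry": 0, "rz": 0}, {"x": 0, "y": 0.006, "z": 0, "rx": 0, "ry": 0, "rz": 0}]}}

```text
time_s: 22.67
position: [0.4758, 0.2113, 0.1162]
tool_rot: [-90.0, 0.0, 93.0]
contact_force: [-0.3, -0.7, -3.6]
opening: 0.0177
```

{"api": "play_rows", "payload": {"motion": [{"x": 0, "y": 0.002, "z": 0, "rx": 0, "ry": 0, "rz": 0}, {"x": 0, "y": 0.004, "z": 0, "rx": 0, "ry": 0, "rz": 0}, {"x": 0, "y": 0.004, "z": 0, "rx": 0, "ry": 0, "rz": 0}]}}

```text
time_s: 22.92
position: [0.4759, 0.2113, 0.1155]
tool_rot: [-90.0, -0.0, 93.0]
contact_force: [-0.6, -0.9, -3.2]
opening: 0.0177
```

{"api": "play_rows", "payload": {"motion": [{"x": 0, "y": 0.002, "z": 0, "rx": 0, "ry": 0, "rz": 0}, {"x": 0, "y": 0.004, "z": 0, "rx": 0, "ry": 0, "rz": 0}, {"x": 0, "y": 0.004, "z": 0, "rx": 0, "ry": 0, "rz": 0}]}}

```text
time_s: 23.17
position: [0.4759, 0.2113, 0.1146]
tool_rot: [-90.0, 0.0, 93.0]
contact_force: [-1.2, 0.0, -2.9]
opening: 0.0177
```

It has entered the slot freely. Lowering on towards the step.

{"api": "play_rows", "payload": {"motion": [{"x": 0, "y": 0.006, "z": 0, "rx": 0, "ry": 0, "rz": 0}, {"x": 0, "y": 0.012, "z": 0, "rx": 0, "ry": 0, "rz": 0}, {"x": 0, "y": 0.018, "z": 0, "rx": 0, "ry": 0, "rz": 0}, {"x": 0, "y": 0.024, "z": 0, "rx": 0, "ry": 0, "rz": 0}, {"x": 0, "y": 0.03, "z": 0, "rx": 0, "ry": 0, "rz": 0}, {"x": 0, "y": 0.036, "z": 0, "rx": 0, "ry": 0, "rz": 0}, {"x": 0, "y": 0.04, "z": 0, "rx": 0, "ry": 0, "rz": 0}, {"x": 0, "y": 0.04, "z": 0, "rx": 0, "ry": 0, "rz": 0}]}}

```text
time_s: 23.83
position: [0.4758, 0.2113, 0.1065]
tool_rot: [-90.0, 0.0, 93.0]
contact_force: [-0.2, 0.4, -3.2]
opening: 0.0179
```

{"api": "play_rows", "payload": {"motion": [{"x": 0, "y": 0.006, "z": 0, "rx": 0, "ry": 0, "rz": 0}, {"x": 0, "y": 0.012, "z": 0, "rx": 0, "ry": 0, "rz": 0}, {"x": 0, "y": 0.018, "z": 0, "rx": 0, "ry": 0, "rz": 0}, {"x": 0, "y": 0.024, "z": 0, "rx": 0, "ry": 0, "rz": 0}, {"x": 0, "y": 0.03, "z": 0, "rx": 0, "ry": 0, "rz": 0}, {"x": 0, "y": 0.036, "z": 0, "rx": 0, "ry": 0, "rz": 0}, {"x": 0, "y": 0.042, "z": 0, "rx": 0, "ry": 0, "rz": 0}, {"x": 0, "y": 0.046, "z": 0, "rx": 0, "ry": 0, "rz": 0}, {"x": 0, "y": 0.046, "z": 0, "rx": 0, "ry": 0, "rz": 0}]}}

```text
time_s: 24.58
position: [0.4758, 0.2113, 0.0973]
tool_rot: [-90.0, 0.0, 93.0]
contact_force: [-0.6, -0.4, -3.0]
opening: 0.0178
```

{"api": "play_rows", "payload": {"motion": [{"x": 0, "y": 0.002, "z": 0, "rx": 0, "ry": 0, "rz": 0}, {"x": 0, "y": 0.004, "z": 0, "rx": 0, "ry": 0, "rz": 0}, {"x": 0, "y": 0.004, "z": 0, "rx": 0, "ry": 0, "rz": 0}]}}

```text
time_s: 24.83
position: [0.4759, 0.2113, 0.0967]
tool_rot: [-90.0, -0.0, 93.0]
contact_force: [0.7, 0.3, -3.8]
opening: 0.018
```

{"api": "play_rows", "payload": {"motion": [{"x": 0, "y": 0.002, "z": 0, "rx": 0, "ry": 0, "rz": 0}, {"x": 0, "y": 0.005, "z": 0, "rx": 0, "ry": 0, "rz": 0}, {"x": 0, "y": 0.005, "z": 0, "rx": 0, "ry": 0, "rz": 0}]}}

```text
time_s: 25.08
position: [0.4759, 0.2113, 0.0957]
tool_rot: [-90.0, 0.0, 93.0]
contact_force: [0.8, -0.7, -3.4]
opening: 0.018
```

{"api": "play_rows", "payload": {"motion": [{"x": 0, "y": 0.002, "z": 0, "rx": 0, "ry": 0, "rz": 0}, {"x": 0, "y": 0.004, "z": 0, "rx": 0, "ry": 0, "rz": 0}, {"x": 0, "y": 0.004, "z": 0, "rx": 0, "ry": 0, "rz": 0}]}}

```text
time_s: 25.33
position: [0.4758, 0.2113, 0.0948]
tool_rot: [-90.0, 0.0, 93.0]
contact_force: [-0.4, 0.4, -3.1]
opening: 0.0178
```

{"api": "play_rows", "payload": {"motion": [{"x": 0, "y": 0.001, "z": 0, "rx": 0, "ry": 0, "rz": 0}, {"x": 0, "y": 0.002, "z": 0, "rx": 0, "ry": 0, "rz": 0}, {"x": 0, "y": 0.002, "z": 0, "rx": 0, "ry": 0, "rz": 0}]}}

```text
time_s: 25.58
position: [0.4758, 0.2113, 0.0945]
tool_rot: [-90.0, -0.0, 93.0]
contact_force: [0.2, 1.0, -2.9]
opening: 0.0179
```

{"api": "play_rows", "payload": {"motion": [{"x": 0, "y": 0.001, "z": 0, "rx": 0, "ry": 0, "rz": 0}, {"x": 0, "y": 0.002, "z": 0, "rx": 0, "ry": 0, "rz": 0}, {"x": 0, "y": 0.002, "z": 0, "rx": 0, "ry": 0, "rz": 0}]}}

```text
time_s: 25.83
position: [0.4759, 0.2113, 0.0944]
tool_rot: [-90.0, -0.0, 93.0]
contact_force: [-1.3, -0.5, 3.3]
opening: 0.018
```

{"api": "play_rows", "payload": {"motion": [{"x": 0, "y": 0.001, "z": 0, "rx": 0, "ry": 0, "rz": 0}, {"x": 0, "y": 0.002, "z": 0, "rx": 0, "ry": 0, "rz": 0}, {"x": 0, "y": 0.002, "z": 0, "rx": 0, "ry": 0, "rz": 0}]}}

```text
time_s: 26.08
position: [0.476, 0.2114, 0.0944]
tool_rot: [-90.0, -0.0, 93.0]
contact_force: [-3.0, -1.3, 9.3]
opening: 0.0182
```

It is home on the step at the predicted height. Releasing and withdrawing.

{"api": "play_rows", "payload": {"motion": [{"x": 0, "y": -0.002, "z": 0, "rx": 0, "ry": 0, "rz": 0}, {"x": 0, "y": -0.002, "z": 0, "rx": 0, "ry": 0, "rz": 0}, {"x": 0, "y": -0.002, "z": 0, "rx": 0, "ry": 0, "rz": 0}, {"x": 0, "y": -0.002, "z": 0, "rx": 0, "ry": 0, "rz": 0}, {"x": 0, "y": -0.002, "z": 0, "rx": 0, "ry": 0, "rz": 0}, {"x": 0, "y": -0.002, "z": 0, "rx": 0, "ry": 0, "rz": 0}], "hand": 0.55}}

```text
time_s: 26.58
position: [0.4759, 0.2113, 0.0941]
tool_rot: [-90.0, -0.0, 93.0]
contact_force: [0.6, -0.3, 0.2]
opening: 0.0412
```

{"api": "play_rows", "payload": {"motion": [{"x": 0, "y": -0.05, "z": 0, "rx": 0, "ry": 0, "rz": 0}, {"x": 0, "y": -0.15, "z": 0, "rx": 0, "ry": 0, "rz": 0}, {"x": 0, "y": -0.3, "z": 0, "rx": 0, "ry": 0, "rz": 0}, {"x": 0, "y": -0.5, "z": 0, "rx": 0, "ry": 0, "rz": 0}, {"x": 0, "y": -0.65, "z": 0.1, "rx": 0, "ry": 0, "rz": 0}, {"x": 0, "y": -0.75, "z": 0.25, "rx": 0, "ry": 0, "rz": 0}, {"x": 0, "y": -0.8, "z": 0.4, "rx": 0, "ry": 0, "rz": 0}, {"x": 0, "y": -0.8, "z": 0.5, "rx": 0, "ry": 0, "rz": 0}, {"x": 0, "y": -0.8, "z": 0.5, "rx": 0, "ry": 0, "rz": 0}, {"x": 0, "y": -0.8, "z": 0.5, "rx": 0, "ry": 0, "rz": 0}]}}

```text
time_s: 27.42
position: [0.3756, 0.2062, 0.2551]
tool_rot: [-90.1, -0.1, 93.1]
contact_force: [-0.1, 0.3, 0.1]
opening: 0.0414
```

```bash
python3 -c "
from h import *
L=[]
for cx,cy,th,z in((.471,.3153,.012,.024),(.476,.2114,.018,.044)):
    b=box(cx,cy,3.04,.062,th,z,z+.084); L+=[(b[i],b[i+4],(0,200,0)) for i in range(4)]+[(b[4+i],b[4+(i+1)%4],(0,200,0)) for i in range(4)]
im=cams.read_camera('scene'); overlay('scene',(115,150,130,125),4,'pics/k.png',L,im)
tile('scene',[(0,0,640,480,.5)],'pics/k2.png',im)
a=cv2.imread('pics/k.png');b=cv2.imread('pics/k2.png')[100:,100:]
M=np.zeros((500,520+220,3),np.uint8);M[:,:520]=a;M[:140,520:]=b[:140,:220];cv2.imwrite('pics/k.png',M)
print(status.read_state()['position'],status.read_state()['time_s'])
"
```

```text
[0.37639055 0.20610833 0.25483335] 27.4667
```

View pics/k.png

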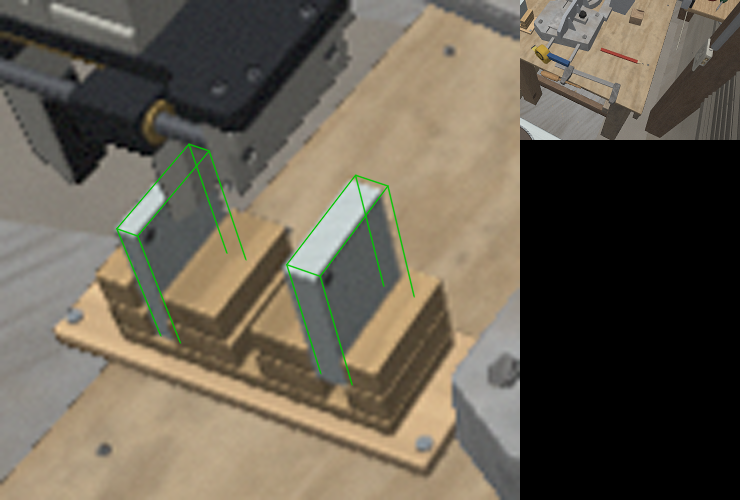

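Both plates stand upright and match the fully home models. The gripper is clear and the bystanders are where they were, so I'm handing in.

```bash
python3 -c "
from cell import hand_in
print(hand_in())"
```

```text
the job is handed in; nothing more can be done
None
```

Both plates are standing fully home in the rack and the job is handed in. About 27.5 s of the 72 s were used; `hand_in()` reported no verdict.

- **Thin plate:** it is in the slot at the rack's +y end. It passed the step without contact and touched the slot floor at TCP z 0.0747, as predicted. The press was about 12 N.
- **Thick plate:** it is in the slot at the rack's −y end. It entered without contact and touched the step at TCP z 0.0944, as predicted. The press was about 12 N.
- **Block offset:** the camera gave about −7 mm along the rack's y. Both plates going in cleanly fits that value, so I did not feel for the slot sides.

The last picture shows both plates upright and matching the overlaid home models, with the jaws open and clear of the rack. The tape measure and pencil look unmoved in that picture. I checked the bystanders only by eye on a reduced view, and did not measure them; the offcut was the hardest to see. No check failed or disagreed. The first three move calls were refused for missing keys, so nothing moved then.

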